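# Fetch the bottom heat-sink blank from the magazine

## Robot

A 7-joint arm with a two-finger parallel gripper is mounted at the origin on the work surface. World frame = base frame: x ahead of the robot, y to its left, z up, the work surface at z = 0. Lengths are in m, angles in rad, forces in N, time in s.
With the tool pointing down it reaches from about 0.425 to 0.925 m from the base axis. Payload 6.8 kg.
Tool frame: the origin (TCP) lies at the very end of the fingers, on their centre line; the grasp point (between the pads) lies 19 mm behind it; z points along the fingers, y is the line along which they close (so a half turn about z gives the same grasp; the last joint's range is limited). The gripper opens to 85 mm and grips with 20 to 120 N. Pads are 22 mm wide; open, the fingers measure 114 mm over their backs; the gripper's body (76 mm by 85 mm) begins 54 mm behind the grasp point. The pads swing forward as they close: fully open they stand 13 mm farther back than shut.
Start: joints at [-1.342, 0.477, 0.022, 1.555, -0.011, 1.109, -0.083], TCP at [0.223, 0.637, 0.209] pointing down, gripper open.
Joint ranges: [-2.96, 2.96], [-0.34, 2.1], [-1.41, 1.46], [0.24, 2.44], [-1.37, 4.51], [0.17, 1.92], [-2.96, 2.96]. Speed limits (rad/s): [2.39, 2.39, 3.14, 3.14, 3.14, 3.14, 3.14].

## Interface

Orientations are given as a rotation vector (axis times angle).
In Python, from bench import monitor, optics, r gives the robot as it stands.
- The arm moves only by the shell command python3 -m crank 'ROWS' [OPENING] [FORCE]. ROWS is JSON, a list of rows, each a list of 2 entries, a list of its own where there are three numbers: the shift along the tool's x, y, z in cm, then the turn, a rotation vector about the tool's x, y, z in rad. A call has 1 to 5 rows; each row shifts and turns the commanded pose from where the row before left it, along the tool's axes as they then stand; what a row does not reach is not made up. A row lasts 1/10 s, in which the tool goes at most 50 mm and 8.59 degrees, less where a joint would pass 70% of its speed; a pose out of reach is approached as far as the arm can. A call is refused whole if a number of a shift passes 5 or a number of a turn 0.15, either way. A call with a gripper value outside its range is refused whole. OPENING is the finger opening in cm, from 0 to 8.54, set as the call begins (- or left out, the last holds). The fingers move at their own pace and stop on an object; FORCE is the grip in N (left out, the last holds). Time passes only in rows, so rows that do not move let the fingers close. It gives the time, the measured TCP pose, the force, the opening and the grip force at its end, in the units of the state.
- monitor.get_obs(): the state, without advancing time (a new reading comes with each control period).
- optics.grab_frame(name): name is "side" or "top" or "wrist"; returns (picture, depth): 384x512x3 uint8, red, green, blue; 384x512 float32, m along the optical axis (not along the pixel's ray), 0 where there is no reading.
- optics.camera_model(name): a dict with "vertical_fov" (degrees; the focal length in pixels is half the picture's height over the tangent of half this angle, whatever the lens; pixels are square), "cx", "cy" (the principal point, pixels), "R" (3x3) and "t" (3): a world point X has camera coordinates R X + t; the wrist camera has in their place "hand_eye" (4x4, takes a point from camera to tool coordinates, whose origin is the TCP and whose axes are the flange's). Camera axes: x right, y down, z forward; pixel columns grow to the right and rows downward; lengths in m; the calibration is good to about 2 mm. The wrist camera is an equidistant fisheye: a pixel r from the principal point sees the ray r / f radians off the axis. A picture is of the moment at which its call begins: read the wrist's pose just before it. camera_model takes no time and is no camera call.
- r.hand_in(): hands the job in; it is judged then, once.
The state is a dict: "clock": time; "joints": joint angles; "qvel": joint speeds; "tau": joint torques, N m; "tcp_pos": TCP position; "orientation": TCP orientation; "contact_force": force on the tool from outside, world axes, zero at the start; "moment": the same for the moment, N m; "grip_width": finger opening in m; "gripper_force": force on a finger pad.
Only numpy, scipy, OpenCV 4.12 (cv2) and the standard library are available. Lean on these libraries where they do the work, as an engineer would, in place of code of your own. Each camera call takes 0.05 s, during which the arm holds its last target. There are 200 camera calls.

## Task

Clear the round tin and the black power adapter from their trays in front of the blank magazine, standing both on the blue side mat. Then draw the bottom aluminium blank out of the magazine, leaving the ones above it inside, and lay it flat, lengthwise and centred, on the wooden cradle between its end lips. Last, never tipping either over, put the tin back upright in the round tray and the adapter back upright in the rectangular tray.

Things in the scene. Friction and masses are not known exactly. Their poses are not given: they have to be found in the camera images.
- tin_c (a point): centre of a plain steel tin with lid, an upright cylinder 52 mm in diameter and 60 mm high, about 160 g; z is its axis. At the start it stands in the round tray.
- adapter_c (a point): centre of a black power adapter (no cable), an upright block 40 mm along its x, 80 mm along its y, 50 mm high, about 200 g, vents on its top. At the start it stands in the rectangular tray, its axes along the tray's.
- blank_c (a point): centre of the bottom blank, a flat aluminium bar 96 mm along its x, 40 mm along y, 10 mm thick, 100 g. Its underside is 30 mm above the bench; its -x end sticks 36 mm out of the magazine's front and can be pinched there from above across its width. Draw it 60 mm or more along the magazine's -x, then lift. The blanks above rest on it and sink 10 mm.
- blank_top_c (a point): centre of the uppermost of the three like blanks (96 x 40 x 10 mm) in the magazine; a third, not listed, lies between it and the bottom one. Both stay in the magazine: this one's centre is 55 mm above the bench at the start and 45 mm after the bottom blank has been drawn.
- magazine: slate-blue fixed open-topped box 108 mm along x, 52 mm wide, 69 mm high. Origin on the bench below the middle of its front wall's outer face; x points into it, blanks leave along -x. Inner floor 30 mm up; a slot 14 mm high over it passes one blank. A tongue of floor, 22 mm wide, 38 mm long, juts out under the bottom blank, so fingers have room on both sides.
- round_tray: fixed shallow round grey tray in front of the magazine, 76 mm across outside, 68 mm inside, floor 3 mm thick, rim 9 mm above the bench; the tin's place. Origin under its centre. It lies left or right of the way along which the blank comes out, 100 mm from the magazine's front.
- square_tray: fixed shallow rectangular grey tray on the other side of that way, 64 mm along its x and 102 mm along its y outside, 56 x 94 mm inside, floor 3 mm thick, rim 9 mm above the bench; the adapter's place. Origin under its centre.
- mat: fixed blue silicone mat lying on the bench on one side, 150 mm along its x, 210 mm along its y, 3 mm thick; origin under its centre.
- cradle: fixed wooden cradle on the other side: a bar 126 mm along its x, 26 mm wide, its flat top 25 mm above the bench, with a lip 6 mm high and 6 mm thick at each end, 114 mm clear between them. The blank lies on it with its 96 mm length along the cradle's x, overhanging 7 mm on both sides so fingers can pass. Origin under its centre.

How it is judged:
By the outcome, as a careful person would: the job done as asked, in the order asked, and still so for the second after the job is handed in, with the robot touching nothing.
It also fails if it takes over 134 s, if anything falls off the work surface, if the arm or the gripper's body presses on something with over 40 N, if the wrist force passes 120 N, or if a joint passes its speed limit or range.

## Working session

There is one attempt and no reset: what is moved stays moved. The work goes in short steps, Python scripts to look and compute and a shell command to move; the robot and the scene stay as the last step left them, time stands still between calls to the robot, and variables do not carry over. Pictures are saved under pics/ and viewed, at most 14 in all, crops included, and the job is handed in when it is done.

```bash
ls; mkdir -p pics
python3 - <<'E'
from bench import monitor, optics, r
import cv2,numpy as np
print(monitor.get_obs())
for n in("top","side"):
    p,d=optics.grab_frame(n); cv2.imwrite(f"pics/{n}0.png",p[...,::-1]); np.save(f"{n}0.npy",d); m=optics.camera_model(n);print(n,m)
E
```

```text
pics
{'clock': 0.0, 'joints': array([-1.3421109 ,  0.47781108,  0.02236914,  1.55645855, -0.01151174,
        1.10929808, -0.08309627]), 'qvel': array([-0.00074946, -0.00034038,  0.00018866, -0.00241073,  0.00027064,
       -0.00098722, -0.00075976]), 'tau': array([-6.57759647e-04, -5.96445787e+01,  1.60744149e+00, -2.81198949e+01,
        1.23797043e-02,  9.58421471e-03,  6.58321355e-06]), 'tcp_pos': array([0.2228781 , 0.63646781, 0.20831596]), 'orientation': array([-5.26505472e-01, -3.09698590e+00,  2.88806167e-03]), 'contact_force': array([-0.15893655, -0.10271227,  0.85542906]), 'moment': array([-0.00848712, -0.04584953,  0.0424652 ]), 'gripper_force': 0.0, 'grip_width': 0.0852618103018918}
top {'vertical_fov': 51.18449245430876, 'cx': 249.49944358961855, 'cy': 194.90099370614269, 'R': array([[-0.00811006, -0.99996576,  0.00164243],
       [-0.99362004,  0.00787381, -0.11250434],
       [ 0.11248755, -0.00254437, -0.99364988]]), 't': array([-0.00852704,  0.57542582,  0.97919347])}
side {'vertical_fov': 45.78163965273499, 'cx': 262.4730738045747, 'cy': 193.9039745725306, 'R': array([[ 0.69731424, -0.71656655,  0.01688886],
       [-0.52104001, -0.52294014, -0.67457462],
       [ 0.49220947,  0.46159072, -0.73801345]]), 't': array([-0.41319049,  0.33942159,  0.70704053])}
```

View pics/top0.png

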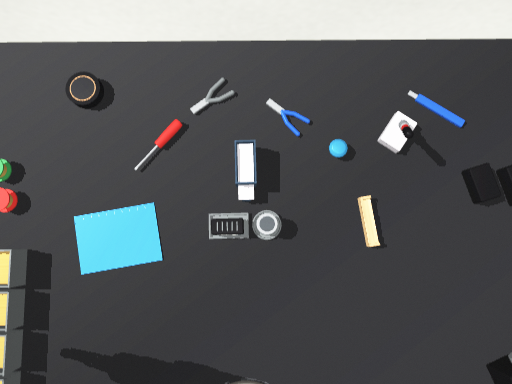

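View pics/side0.png

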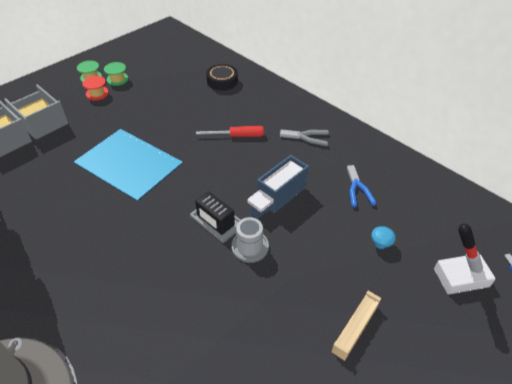

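Top view: magazine at (246,160) with the blank sticking out at (246,193), adapter at (229,226), tin at (267,225), mat at (118,238), cradle at (369,221). The side view agrees.

```bash
cat > h.py <<'E'
import numpy as np,cv2
from bench import monitor,optics,r
from scipy.spatial.transform import Rotation as Ro
def cloud(n,d):
    m=optics.camera_model(n);f=192/np.tan(np.radians(m['vertical_fov']/2))
    v,u=np.mgrid[:384,:512]
    P=np.stack([(u-m['cx'])/f*d,(v-m['cy'])/f*d,d],-1)
    W=(P-m['t'])@np.asarray(m['R']); W[d==0]=np.nan
    return W
def rect(X):
    c,s,a=cv2.minAreaRect((X[:,:2]*1000).astype(np.float32)); return np.round(c,1),np.round(s,1),round(a,1)
E
python3 - <<'E'
from h import *
for n,rois in(("top",dict(mag=(225,130,270,187),blank=(232,181,262,206),adapter=(205,208,250,244),tin=(250,208,288,244),mat=(65,195,170,280),cradle=(350,185,390,255))),
 ("side",dict(mag=(250,155,312,200),blank=(245,185,280,215),adapter=(188,190,237,240),tin=(228,210,272,262),mat=(70,125,185,200),cradle=(325,285,390,362)))):
    W=cloud(n,np.load(n+"0.npy"));im=cv2.imread(f"pics/{n}0.png")
    t=W[...,2]; print(n,"bench z",np.nanmedian(t[280:300,150:250] if n=="top" else t[250:280,100:150]))
    for k,(a,b,c,d) in rois.items():
        w=W[b:d,a:c].reshape(-1,3);col=im[b:d,a:c].reshape(-1,3).astype(int)
        g=lambda lo,hi:w[(w[:,2]>lo)&(w[:,2]<hi)]
        if k=="mat": q=w[(col[:,0]>150)&(col[:,2]<120)];L=[(0,q)]
        else:
            L=[(lo,g(lo,hi)) for lo,hi in dict(mag=[(.063,.08),(.054,.063)],blank=[(.034,.048)],adapter=[(.004,.013),(.045,.06)],tin=[(.004,.013),(.055,.075)],cradle=[(.018,.04),(.028,.04)])[k]]
        for lo,q in L:
            if len(q)>5: print(k,lo,len(q),"zmed %.4f"%np.median(q[:,2]),np.round(q[:,:2].mean(0)*1000,1),*rect(q))
E
```

```text
top bench z -0.0003524828819046951
mag 0.063 240 zmed 0.0684 [653.8  -2.8] [654.9  -3. ] [107.3  51.5] 0.7
mag 0.054 626 zmed 0.0596 [655.3  -2.9] [653.9  -3.8] [ 51.6 104.9] 89.6
blank 0.034 243 zmed 0.0398 [584.6  -3.1] [584.1  -4.2] [37.6 47.6] 2.6
adapter 0.004 256 zmed 0.0078 [500.9  39. ] [502.7  41.3] [113.4  78.9] 80.8
adapter 0.045 522 zmed 0.0525 [497.9  42.9] [497.6  42.8] [39.1 78.9] 0.7
tin 0.004 195 zmed 0.0074 [501.9 -55.5] [500.8 -62.1] [96.  79.5] 87.4
tin 0.055 353 zmed 0.0631 [502.8 -54.1] [503.  -53.9] [51.  48.6] 89.2
mat 0 4820 zmed nan [nan nan] [nan nan] [0. 0.] 0.0
cradle 0.018 551 zmed 0.0247 [ 509. -314.] [ 509.7 -315.2] [125.8  28.3] 8.6
cradle 0.028 68 zmed 0.0307 [ 511.2 -315. ] [ 509.6 -314.2] [125.9  25.3] 8.3
side bench z 0.0013475125872110284
mag 0.063 429 zmed 0.0683 [650.4  -2.3] [652.6  -1.8] [111.7  53.7] 0.7
mag 0.054 680 zmed 0.0606 [650.5  -1.5] [650.2  -2.5] [ 53.1 108.1] 89.4
blank 0.034 358 zmed 0.0407 [583.4  -5.4] [585.3  -5.8] [50.4 54.4] 10.0
adapter 0.004 338 zmed 0.0087 [479.4  30.1] [495.9  56.5] [131.9 102.6] 46.3
adapter 0.045 645 zmed 0.0537 [491.8  40. ] [493.7  22.7] [123.1  41.7] 89.9
tin 0.004 479 zmed 0.0083 [499.5 -48.1] [516.4 -33.6] [132.   84.8] 47.3
tin 0.055 506 zmed 0.0641 [497.2 -55. ] [501.7 -34.8] [88.9 49.3] 80.7
mat 0 2679 zmed nan [nan nan] [466.4 329.7] [151.5 217.4] 10.0
cradle 0.018 1082 zmed 0.0262 [ 503.4 -314.4] [ 506.2 -313.5] [128.6  26.4] 8.6
cradle 0.028 173 zmed 0.0310 [ 502.7 -313.7] [ 506.5 -313.7] [128.1  25.7] 8.7
```

```bash
cat > w.py <<'E'
# w.py x y z [yaw of tool y, deg]: remaining shift (cm, tool axes) and turn about tool z
import sys
from h import *
o=monitor.get_obs();a=[float(v) for v in sys.argv[1:]]
R=Ro.from_rotvec(o['orientation'])
y=R.as_matrix()[:,1];yaw=np.degrees(np.arctan2(y[1],y[0]))
print("t %.1f tcp"%o['clock'],np.round(o['tcp_pos']*1000,1),"yaw %.2f"%yaw,"tilt",np.round(R.as_matrix()[:2,2],4),"w %.1f F"%(o['grip_width']*1000),np.round(o['contact_force'],1),"g %.0f"%o['gripper_force'])
if a: print("shift cm",np.round(R.inv().apply(np.array(a[:3])/1000-o['tcp_pos'])*100,2))
if len(a)>3: print("turn z",round(-np.radians(a[3]-yaw),3))
E
python3 -m crank '[[[0,0,0],[0,0,0.15]],[[0,0,0],[0,0,0.15]],[[0,0,0],[0,0,0.15]],[[0,0,0],[0,0,0.15]]]' 8.5 60
python3 -m crank '[[[0,0,0],[0,0,0.15]],[[0,0,0],[0,0,0.15]],[[0,0,0],[0,0,0.15]],[[0,0,0],[0,0,0.15]],[[0,0,0],[0,0,0.02]]]'
python3 -m crank '[[[0,0,0],[0,0,0]],[[0,0,0],[0,0,0]]]'
python3 w.py 497 42.5 120 0.7
```

```text
clock: 0.5
tcp_pos: [0.223, 0.6367, 0.2087]
orientation: [1.427, 2.799, -0.002]
contact_force: [-0.4, 0.3, -0.1]
grip_width: 0.0854
gripper_force: 0.0
clock: 1.0
tcp_pos: [0.2228, 0.6368, 0.2087]
orientation: [2.207, 2.234, -0.001]
contact_force: [-0.4, 0.7, 0.3]
grip_width: 0.0848
gripper_force: 0.0
clock: 1.2
tcp_pos: [0.223, 0.637, 0.2091]
orientation: [2.203, 2.24, -0.0]
contact_force: [0.1, 0.0, -0.5]
grip_width: 0.0851
gripper_force: 0.0
t 1.2 tcp [223.  637.  209.1] yaw 0.97 tilt [-0.0001 -0.0003] w 85.1 F [ 0.1  0.  -0.5] g 0
shift cm [-59.9   26.39   8.93]
turn z 0.005
```

```bash
python3 -m crank '[[[-4,1.76,0.3],[0,0,0]],[[-4,1.76,0.3],[0,0,0]],[[-4,1.76,0.3],[0,0,0]],[[-4,1.76,0.3],[0,0,0]],[[-4,1.76,0.3],[0,0,0]]]' >/dev/null
python3 -m crank '[[[-4,1.76,0.3],[0,0,0]],[[-4,1.76,0.3],[0,0,0]],[[-4,1.76,0.3],[0,0,0]],[[-4,1.76,0.3],[0,0,0]],[[-4,1.76,0.3],[0,0,0]]]' >/dev/null
python3 -m crank '[[[-4,1.76,0.3],[0,0,0]],[[-4,1.76,0.3],[0,0,0]],[[-4,1.76,0.3],[0,0,0]],[[-4,1.76,0.3],[0,0,0]],[[-4,1.76,0.3],[0,0,0]]]' >/dev/null
python3 -m crank '[[[0,0,0],[0,0,0]],[[0,0,0],[0,0,0]],[[0,0,0],[0,0,0]]]' >/dev/null
python3 w.py 497 42.5 22 0.7
python3 - <<'E'
from h import *
for n in("top","wrist"):
    p,d=optics.grab_frame(n); cv2.imwrite(f"pics/{n}1.png",p[...,::-1])
print(optics.camera_model("wrist"))
E
```

```text
t 3.0 tcp [495.1  42.  164.2] yaw 0.94 tilt [-0.0004  0.0006] w 84.8 F [-0.2 -0.5 -0. ] g 0
shift cm [ 0.04  0.2  14.22]
turn z 0.004
{'vertical_fov': 65.70646984690485, 'cx': 262.4755139546895, 'cy': 193.88194808127005, 'hand_eye': array([[-2.70971158e-04, -9.65470746e-01, -2.60511352e-01,
         6.58009088e-02],
       [ 9.99999857e-01, -3.81592183e-04,  3.74052684e-04,
        -2.17379022e-04],
       [-4.60546020e-04, -2.60511213e-01,  9.65470712e-01,
        -1.64553222e-01],
       [ 0.00000000e+00,  0.00000000e+00,  0.00000000e+00,
         1.00000000e+00]])}
```

View pics/wrist1.png

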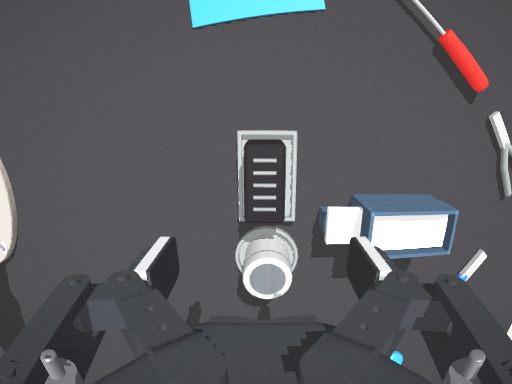

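Wrist view: adapter centred near (265,181), tray around it, tin lid at (267,278), pads at (157,262) and (370,262). I refine positions with the wrist depth.

```bash
cat >> h.py <<'E'
def wcloud():
    o=monitor.get_obs();p,d=optics.grab_frame("wrist");m=optics.camera_model("wrist");f=192/np.tan(np.radians(m['vertical_fov']/2))
    v,u=np.mgrid[:384,:512];x=u-m['cx'];y=v-m['cy'];rr=np.hypot(x,y)+1e-9;k=np.tan(rr/f)/rr*d
    P=np.stack([x*k,y*k,d],-1);H=np.asarray(m['hand_eye'])
    W=Ro.from_rotvec(o['orientation']).apply((P.reshape(-1,3)@H[:3,:3].T+H[:3,3])).reshape(384,512,3)+o['tcp_pos']
    W[d==0]=np.nan
    return p,W
E
python3 - <<'E'
from h import *
p,W=wcloud()
for k,(a,b,c,d),lo,hi in(("adapter",(230,125,300,226),.047,.06),("tin",(235,240,300,300),.057,.07),("blank",(318,200,364,250),.036,.046),("mag",(345,190,460,260),.064,.075)):
    w=W[b:d,a:c].reshape(-1,3);q=w[(w[:,2]>lo)&(w[:,2]<hi)];print(k,len(q),np.round(np.median(q[:,2]),4),*rect(q))
w=W[125:224,230:300].reshape(-1,3);q=w[(w[:,2]>.0065)&(w[:,2]<.012)];print("tray",len(q),*rect(q))
E
```

```text
adapter 3283 0.0528 [496.7  43.3] [40.1 78.8] 0.6
tin 1702 0.0631 [501.3 -54.2] [50.1 51.5] 0.0
blank 1191 0.0399 [582.9  -0.8] [38.3 46.4] 0.0
mag 1094 0.0685 [654.4  -3.2] [109.9  53.1] 0.5
tray 904 [499.5  41.6] [ 64.6 102.6] 0.9
```

```bash
python3 -m crank '[[[0.1,0.2,4],[0,0,0]],[[0,0,4],[0,0,0]],[[0,0,3],[0,0,0]],[[0,0,2],[0,0,0]],[[0,0,1.6],[0,0,0]]]' >/dev/null
python3 -m crank '[[[0,0,0],[0,0,0]],[[0,0,0],[0,0,0]]]' >/dev/null
python3 w.py 497 43 18 0.7
python3 -m crank '[[[0,0,0],[0,0,0]],[[0,0,0],[0,0,0]],[[0,0,0],[0,0,0]],[[0,0,0],[0,0,0]],[[0,0,0],[0,0,0]]]' 3 50 >/dev/null
python3 -m crank '[[[0,0,0],[0,0,0]],[[0,0,0],[0,0,0]],[[0,0,0],[0,0,0]],[[0,0,0],[0,0,0]],[[0,0,0],[0,0,0]]]' >/dev/null
python3 w.py 470 370 118 0
```

```text
t 3.9 tcp [497.4  42.5  18.6] yaw 0.87 tilt [-0.0002  0.0001] w 85.1 F [ 0.2  0.2 -0.5] g 0
shift cm [ 0.05 -0.04  0.06]
turn z 0.003
t 4.8 tcp [497.7  42.1  19.1] yaw 0.80 tilt [0.0006 0.0009] w 38.5 F [-2.7  0.2  8.4] g 50
shift cm [32.83 -2.3  -9.86]
turn z 0.014
```

```bash
python3 -m crank '[[[0,0,-1],[0,0,0]],[[0,0,-2],[0,0,0]],[[0,0,-3],[0,0,0]],[[0,0,-3],[0,0,0]],[[0,0,-1],[0,0,0]]]' >/dev/null
python3 -m crank '[[[1,0,0],[0,0,0]],[[2,-0.1,0],[0,0,0]],[[3,-0.2,0],[0,0,0]],[[3,-0.2,0],[0,0,0]],[[3,-0.2,0],[0,0,0]]]' >/dev/null
python3 -m crank '[[[3,-0.3,0],[0,0,0]],[[3,-0.3,0],[0,0,0]],[[3,-0.3,0],[0,0,0]],[[3,-0.3,0],[0,0,0]],[[3,-0.2,0],[0,0,0]]]' >/dev/null
python3 -m crank '[[[2.5,-0.2,0],[0,0,0]],[[2,0,0],[0,0,0]],[[1,0,0],[0,0,0]],[[0,0,0],[0,0,0]],[[0,0,0],[0,0,0]]]' >/dev/null
python3 w.py 470 370 20
python3 -m crank '[[[0,0,2],[0,0,0]],[[0,0,3],[0,0,0]],[[0,0,2],[0,0,0]],[[0,0,1],[0,0,0]],[[0,0,0],[0,0,0]]]' >/dev/null
python3 -m crank '[[[0,0,0],[0,0,0]],[[0,0,0],[0,0,0]]]' >/dev/null
python3 w.py 470 370 19.5
python3 - <<'E'
from h import *
p,d=optics.grab_frame("side"); cv2.imwrite("pics/side2.png",p[...,::-1])
E
```

```text
t 6.8 tcp [470.1 365.  117.9] yaw 0.72 tilt [-0.0004 -0.0014] w 38.5 F [ 0.5 -0.6 -2.6] g 52
shift cm [0.52 0.   9.79]
t 7.5 tcp [470.8 366.8  39.6] yaw 0.77 tilt [0.0016 0.0015] w 38.4 F [-0.2  0.2 -2.9] g 51
shift cm [ 0.32 -0.08  2.01]
```

View pics/side2.png

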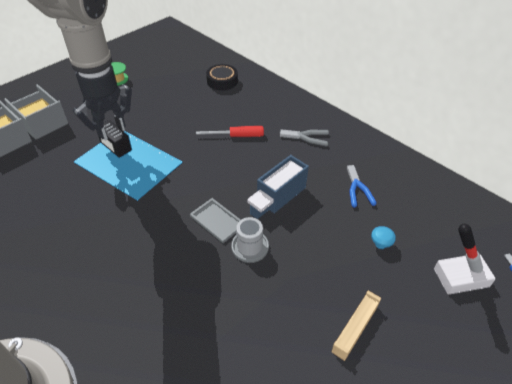

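Side view: the adapter hangs in the grip at (116,139) over the mat's far half. I lower and release it.

```bash
python3 -m crank '[[[0,0,1],[0,0,0]],[[0,0,0.6],[0,0,0]],[[0,0,0.3],[0,0,0]],[[0,0,0],[0,0,0]],[[0,0,0],[0,0,0]]]' >/dev/null
python3 w.py 470 367 19.5
python3 -m crank '[[[0,0,0.1],[0,0,0]],[[0,0,0],[0,0,0]]]' >/dev/null
python3 w.py
python3 -m crank '[[[0,0,0],[0,0,0]],[[0,0,0],[0,0,0]],[[0,0,0],[0,0,0]],[[0,0,0],[0,0,0]],[[0,0,0],[0,0,0]]]' 7.5 >/dev/null
python3 w.py 
python3 -m crank '[[[0,0,-1],[0,0,0]],[[0,0,-3],[0,0,0]],[[0,0,-4],[0,0,0]],[[0,0,-4],[0,0,0]],[[0,0,-2],[0,0,0]]]' 8.5 >/dev/null
python3 w.py 501.5 -54 160 0.7
python3 - <<'E'
from h import *
p,W=wcloud()
w=W.reshape(-1,3);q=w[(w[:,2]>.047)&(w[:,2]<.058)&(abs(w[:,1]-.367)<.07)&(abs(w[:,0]-.47)<.03)];print(len(q),np.median(q[:,2]),*rect(q))
c=p.reshape(-1,3).astype(int);q=w[(c[:,2]>150)&(c[:,0]<120)&(w[:,1]>.15)&(w[:,1]<.6)];print("mat",len(q),*rect(q))
E
```

```text
t 8.1 tcp [469.5 366.3  19.3] yaw 0.80 tilt [-0.0008 -0.0003] w 38.3 F [-2.8 -1.   2.7] g 52
shift cm [ 0.07  0.05 -0.02]
t 8.3 tcp [469.6 366.4  19.2] yaw 0.79 tilt [-0.0011  0.0002] w 38.5 F [-5.5 -2.4 12.2] g 53
t 8.8 tcp [469.9 366.5  18.2] yaw 0.80 tilt [ 0.     -0.0001] w 75.3 F [-0.   1.   0.4] g 0
t 9.3 tcp [471.5 367.2 162.6] yaw 0.76 tilt [0.0037 0.0036] w 85.0 F [ 0.2 -0.4 -0. ] g 0
shift cm [-42.16   2.44   0.12]
turn z 0.001
3300 0.052772263347311 [469.2 367.8] [40.2 78.2] 0.8
mat 18443 [470.2 324.4] [153.3 214.4] 9.6
```

```bash
python3 -m crank '[[[-3,0,0],[0,0,0]],[[-4,0.3,0],[0,0,0]],[[-4,0.3,0],[0,0,0]],[[-4,0.3,0],[0,0,0]],[[-4,0.3,0],[0,0,0]]]' >/dev/null
python3 -m crank '[[[-4,0.3,0],[0,0,0]],[[-4,0.3,0],[0,0,0]],[[-4,0.3,0],[0,0,0]],[[-4,0.3,0],[0,0,0]],[[-4,0,0],[0,0,0]]]' >/dev/null
python3 -m crank '[[[-3,0,0],[0,0,0]],[[0,0,0],[0,0,0]],[[0,0,0],[0,0,0]],[[0,0,0],[0,0,0]]]' >/dev/null
python3 w.py 501.5 -54 20 0.7
```

```text
t 10.8 tcp [499.8 -51.9 158.4] yaw 0.88 tilt [0.     0.0006] w 85.0 F [-0.4  0.8  0.8] g 0
shift cm [-0.22  0.16 13.84]
turn z 0.003
```

```bash
python3 -m crank '[[[-0.2,0.15,4],[0,0,0]],[[0,0,4],[0,0,0]],[[0,0,3],[0,0,0]],[[0,0,2],[0,0,0]],[[0,0,0.9],[0,0,0]]]' >/dev/null
python3 -m crank '[[[0,0,0],[0,0,0]],[[0,0,0],[0,0,0]]]' >/dev/null
python3 w.py 501.5 -54 20 
python3 -m crank '[[[0,0,0],[0,0,0]],[[0,0,0],[0,0,0]],[[0,0,0],[0,0,0]],[[0,0,0],[0,0,0]],[[0,0,0],[0,0,0]]]' 4.2 50 >/dev/null
python3 -m crank '[[[0,0,0],[0,0,0]],[[0,0,0],[0,0,0]],[[0,0,0],[0,0,0]]]' >/dev/null
python3 w.py
python3 -m crank '[[[0,0,-1],[0,0,0]],[[0,0,-2],[0,0,0]],[[0,0,-3],[0,0,0]],[[0,0,-3],[0,0,0]],[[0,0,-2],[0,0,0]]]' >/dev/null
python3 -m crank '[[[0,0,0],[0,0,0]],[[0,0,0],[0,0,0]]]' >/dev/null
python3 w.py 470 272 130
```

```text
t 11.4 tcp [502.  -54.6  20. ] yaw 0.85 tilt [0.0011 0.0002] w 84.8 F [ 0.3 -0.6  0.4] g 0
shift cm [ 0.06 -0.05  0.  ]
t 12.2 tcp [501.9 -54.9  20.5] yaw 0.79 tilt [0.0015 0.001 ] w 50.3 F [-2.5  0.2 11.2] g 50
t 12.9 tcp [501.2 -54.8 129.5] yaw 0.82 tilt [0.0007 0.0006] w 50.0 F [-0.4  0.1 -2.3] g 53
shift cm [ 3.272e+01 -2.650e+00 -3.000e-02]
```

```bash
python3 -m crank '[[[1,0,0],[0,0,0]],[[2,-0.1,0],[0,0,0]],[[3,-0.2,0],[0,0,0]],[[3,-0.2,0],[0,0,0]],[[3,-0.2,0],[0,0,0]]]' >/dev/null
python3 -m crank '[[[3,-0.3,0],[0,0,0]],[[3,-0.3,0],[0,0,0]],[[3,-0.3,0],[0,0,0]],[[3,-0.3,0],[0,0,0]],[[3,-0.4,0],[0,0,0]]]' >/dev/null
python3 -m crank '[[[2.7,-0.4,0],[0,0,0]],[[2,0,0],[0,0,0]],[[1,0,0],[0,0,0]],[[0,0,0],[0,0,0]],[[0,0,0],[0,0,0]]]' >/dev/null
python3 -m crank '[[[0,0,2],[0,0,0]],[[0,0,3],[0,0,0]],[[0,0,3],[0,0,0]],[[0,0,1.5],[0,0,0]],[[0,0,0.5],[0,0,0]]]' >/dev/null
python3 -m crank '[[[0,0,0],[0,0,0]],[[0,0,0],[0,0,0]]]' >/dev/null
python3 w.py 470 272 20.5
```

```text
t 15.2 tcp [470.7 271.6  30.4] yaw 0.77 tilt [0.0015 0.0011] w 50.3 F [ 0.5  0.8 -1.2] g 52
shift cm [ 0.04 -0.07  0.99]
```

```bash
python3 -m crank '[[[0,0,0.5],[0,0,0]],[[0,0,0.4],[0,0,0]],[[0,0,0.1],[0,0,0]],[[0,0,0],[0,0,0]],[[0,0,0],[0,0,0]]]' >/dev/null
python3 w.py
python3 -m crank '[[[0,0,0],[0,0,0]],[[0,0,0],[0,0,0]],[[0,0,0],[0,0,0]],[[0,0,0],[0,0,0]],[[0,0,0],[0,0,0]]]' 7.5 >/dev/null
python3 -m crank '[[[0,0,-1],[0,0,0]],[[0,0,-3],[0,0,0]],[[0,0,-4],[0,0,0]],[[0,0,-4],[0,0,0]],[[0,0,-2],[0,0,0]]]'  >/dev/null
python3 -m crank '[[[0,0,0],[0,0,-0.15]],[[0,0,0],[0,0,-0.15]],[[0,0,0],[0,0,-0.15]],[[0,0,0],[0,0,-0.15]],[[0,0,0],[0,0,-0.15]]]' >/dev/null
python3 -m crank '[[[0,0,0],[0,0,-0.15]],[[0,0,0],[0,0,-0.15]],[[0,0,0],[0,0,-0.15]],[[0,0,0],[0,0,-0.15]],[[0,0,0],[0,0,-0.15]]]' >/dev/null
python3 -m crank '[[[0,0,0],[0,0,-0.067]],[[0,0,0],[0,0,0]],[[0,0,0],[0,0,0]]]' >/dev/null
python3 w.py 582 -3.5 130 90.6
python3 - <<'E'
from h import *
W=cloud("top",optics.grab_frame("top")[1]); w=W.reshape(-1,3)
for n,y in(("tin",.272),("adapter",.367)):
    q=w[(w[:,2]>.045)&(w[:,2]<.07)&(abs(w[:,1]-y)<.043)&(abs(w[:,0]-.47)<.04)];print(n,len(q),np.median(q[:,2]),*rect(q))
E
```

```text
t 15.7 tcp [470.2 272.1  20.6] yaw 0.80 tilt [0.0006 0.0017] w 49.8 F [-4.5 -1.3 12.8] g 54
t 17.9 tcp [469.8 271.3 159.7] yaw 90.45 tilt [0.0004 0.0001] w 74.8 F [ 0.6 -1.1  0.4] g 0
shift cm [-11.   -27.57   2.97]
turn z -0.003
tin 152 0.06161861191630691 [470.5 268.3] [43.3 51.6] 83.8
adapter 0 nan [0. 0.] [0. 0.] 0.0
  return _methods._mean(a, axis=axis, dtype=dtype,
  ret = ret.dtype.type(ret / rcount)
```

```bash
python3 -m crank '[[[-1.35,-3.45,0],[0,0,0]],[[-1.35,-3.45,0],[0,0,0]],[[-1.35,-3.45,0],[0,0,0]],[[-1.35,-3.45,0],[0,0,0]],[[-1.35,-3.45,0],[0,0,0]]]' 7 >/dev/null
python3 -m crank '[[[-1.35,-3.45,0],[0,0,0]],[[-1.35,-3.45,0],[0,0,0]],[[-1.3,-3.4,0],[0,0,0]],[[0,0,0],[0,0,0]],[[0,0,0],[0,0,0]]]' >/dev/null
python3 w.py 579 -3.5 100 90.6
python3 - <<'E'
from h import *
p,W=wcloud();cv2.imwrite("pics/wrist3.png",p[...,::-1])
w=W.reshape(-1,3);f=lambda x0,x1,y0,y1,z0,z1:w[(w[:,0]>x0)&(w[:,0]<x1)&(w[:,1]>y0)&(w[:,1]<y1)&(w[:,2]>z0)&(w[:,2]<z1)]
for a in((.55,.597,-.03,.025,.035,.045),(.59,.72,-.04,.04,.064,.075),(.605,.70,-.024,.018,.055,.0635)):
    q=f(*a);print(len(q),np.median(q[:,2]),*rect(q), np.round(np.percentile(q,[1,50,99],axis=0)*1000,1)[:,:2].tolist())
for n in("tin","adp"):
    q=f(.42,.52,*((.235,.31) if n=="tin" else (.32,.42)),.047,.07);print(n,len(q),*(rect(q) if len(q) else ()))
E
```

```text
t 19.0 tcp [580.   -3.8 159.3] yaw 90.40 tilt [-0.0002 -0.0002] w 69.8 F [-0.5  1.4  0.1] g 0
shift cm [0.1  0.03 5.93]
turn z -0.003
1374 0.03979849383763805 [580.3  -4.2] [33.5 39.8] 0.3 [[563.7, -23.9], [579.7, -4.2], [596.8, 15.5]]
1402 0.06874675026856877 [653.7  -3.3] [108.7  52.7] 0.8 [[599.6, -29.8], [641.9, -3.2], [707.3, 23.0]]
3266 0.059975547613843966 [653.6  -3.5] [92.9 40.4] 0.3 [[608.0, -23.2], [648.8, -3.6], [699.0, 16.2]]
tin 1032 [470.7 261.6] [51.5 33.3] 2.8
adp 0
```

View pics/wrist3.png

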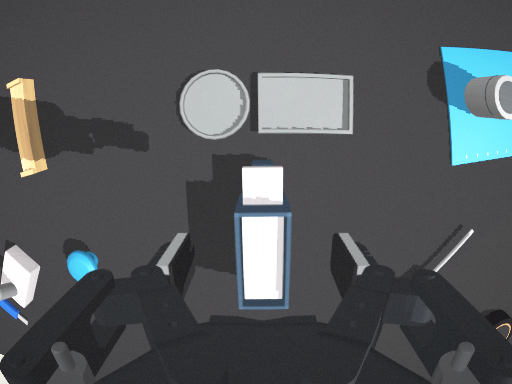

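Wrist view: both trays empty at (215,104) and (305,103), blank end at (263,185) in the magazine's front, tin standing on the mat (490,97). Descend and pinch the blank.

```bash
python3 - <<'E'
from h import *
p,W=wcloud();w=W.reshape(-1,3)
for n,y in(("rt",-.054),("st",.042)):
    q=w[(abs(w[:,0]-.499)<.06)&(abs(w[:,1]-y)<(.045 if n=="rt" else .056))&(w[:,2]>.006)&(w[:,2]<.013)];print(n,len(q),*rect(q))
E
python3 -m crank '[[[0.1,0,4],[0,0,0]],[[0,0,4],[0,0,0]],[[0,0,3],[0,0,0]],[[0,0,2],[0,0,0]],[[0,0,1.5],[0,0,0]]]' >/dev/null
python3 -m crank '[[[0,0,0],[0,0,0]],[[0,0,0],[0,0,0]]]' >/dev/null
python3 w.py 578.5 -4 14 90.6
python3 -m crank '[[[0,0,0],[0,0,0]],[[0,0,0],[0,0,0]],[[0,0,0],[0,0,0]],[[0,0,0],[0,0,0]],[[0,0,0],[0,0,0]]]' 3.2 40 >/dev/null
python3 -m crank '[[[0,0,0],[0,0,0]],[[0,0,0],[0,0,0]],[[0,0,0],[0,0,0]]]' >/dev/null
python3 w.py
```

```text
rt 790 [501.1 -51.9] [75.2 84.5] 0.5
st 1136 [499.3  41.6] [ 64.7 102.7] 0.6
t 19.8 tcp [579.4  -2.3  14.8] yaw 90.63 tilt [0.0006 0.0003] w 70.3 F [0.2 0.1 1.2] g 0
shift cm [ 0.09 -0.17  0.08]
turn z 0.0
t 20.6 tcp [579.9  -2.8  15.9] yaw 90.56 tilt [0.0021 0.0007] w 36.6 F [-1.8  0.   7.1] g 39
```

```bash
python3 -m crank '[[[0.5,0,0],[0,0,0]],[[0.5,0,0],[0,0,0]],[[0.5,0,0],[0,0,0]],[[0,0,0],[0,0,0]],[[0,0,0],[0,0,0]]]' >/dev/null
python3 w.py
python3 -m crank '[[[1,0,0],[0,0,0]],[[1,0,0],[0,0,0]],[[1,0,0],[0,0,0]],[[1,0,0],[0,0,0]],[[1,0,0],[0,0,0]]]' >/dev/null
python3 -m crank '[[[0.7,0,0],[0,0,0]],[[0,0,0],[0,0,0]],[[0,0,0],[0,0,0]]]' >/dev/null
python3 w.py
python3 - <<'E'
from h import *
p,W=wcloud();cv2.imwrite("pics/wrist4.png",p[...,::-1])
E
```

```text
t 21.1 tcp [566.4  -3.   15.9] yaw 90.58 tilt [0.0052 0.0004] w 36.6 F [ 3.3 -0.6  7.4] g 41
t 21.9 tcp [505.9  -3.7  13.9] yaw 90.59 tilt [-0.002 -0.   ] w 36.5 F [-0.  -0.1 -0.4] g 40
```

View pics/wrist4.png

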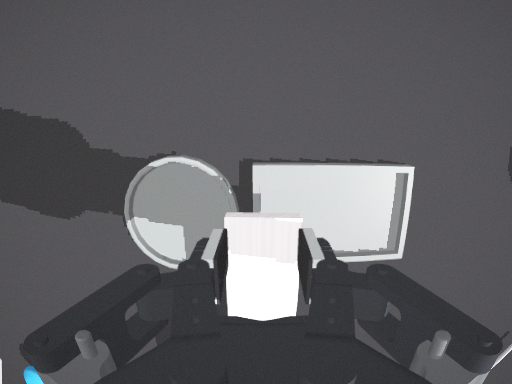

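Wrist view: blank gripped at (262,240), drawn out over the gap between the trays. Lift, turn, and travel to the cradle.

```bash
python3 -m crank '[[[0,0,-0.5],[0,0,0]],[[0,0,-1.5],[0,0,0]],[[0,0,-3],[0,0,0]],[[0,0,-4],[0,0,0]],[[0,0,-3],[0,0,0]]]' >/dev/null
python3 -m crank '[[[0,0,-2],[0,0,-0.07]],[[0,0,-1],[0,0,-0.069]],[[0,0,0],[0,0,0]],[[0,0,0],[0,0,0]]]' >/dev/null
python3 w.py 476.4 -318.7 150 98.5
python3 - <<'E'
from h import *
W=cloud("side",optics.grab_frame("side")[1]);w=W.reshape(-1,3)
q=w[(w[:,0]>.595)&(w[:,0]<.72)&(abs(w[:,1]+.003)<.018)&(w[:,2]>.04)&(w[:,2]<.063)];print("top blank z",np.median(q[:,2]),len(q))
E
```

```text
t 22.9 tcp [506.8  -3.6 164.1] yaw 98.44 tilt [-0.0002  0.0001] w 36.2 F [ 0.1 -0.1 -1.1] g 40
shift cm [  7.63 -30.72   1.41]
turn z -0.001
top blank z 0.051331670452804595 457
```

```bash
python3 -m crank '[[[0.3,-1,0],[0,0,0]],[[0.5,-2,0],[0,0,0]],[[0.7,-3,0],[0,0,0]],[[0.7,-3,0],[0,0,0]],[[0.8,-3,0],[0,0,0]]]' >/dev/null
python3 -m crank '[[[0.8,-3,0],[0,0,0]],[[0.8,-3,0],[0,0,0]],[[0.8,-3,0],[0,0,0]],[[0.8,-3,0],[0,0,0]],[[0.7,-3,0],[0,0,0]]]' >/dev/null
python3 -m crank '[[[0.5,-2.4,0],[0,0,0]],[[0.2,-1,0],[0,0,0]],[[0,0,0],[0,0,0]],[[0,0,0],[0,0,0]],[[0,0,0],[0,0,0]]]' >/dev/null
python3 w.py 476.4 -318.7 150 98.5
python3 - <<'E'
from h import *
o=monitor.get_obs()
p,W=wcloud();cv2.imwrite("pics/wrist5.png",p[...,::-1]);w=W.reshape(-1,3)
def rep(n,q):print(n,len(q),*((np.round(np.median(q[:,2])*1000,1),)+rect(q) if len(q)>5 else ()))
box=lambda w,z0,z1:w[(abs(w[:,0]-.508)<.09)&(abs(w[:,1]+.314)<.05)&(w[:,2]>z0)&(w[:,2]<z1)]
rep("wrist bar",box(w,.018,.04))
for n in("wrist","side"):
    if n=="side":
        p,d=optics.grab_frame("side");cv2.imwrite("pics/side5.png",p[...,::-1]);w=cloud("side",d).reshape(-1,3);w=w.reshape(-1,3)
    c=p.reshape(-1,3).astype(int);R=Ro.from_rotvec(o['orientation']);t=R.inv().apply(w-o['tcp_pos'])*1000
    q=t[(abs(t[:,1])<18)&(t[:,2]>-45)&(t[:,2]<0)&(t[:,0]>-100)&(t[:,0]<25)&(c.min(1)>150)]
    if len(q)>5: print(n,"blank in tool frame",len(q),np.round(np.percentile(q,[2,50,98],axis=0),1).tolist(), "slope",np.round(np.polyfit(q[:,0],q[:,2],1),3))
E
```

```text
t 24.4 tcp [ 477.4 -313.8  164. ] yaw 98.67 tilt [-0.0005  0.0011] w 36.4 F [ 0.2  0.  -1.4] g 40
shift cm [ 0.17 -0.47  1.39]
turn z 0.003
wrist bar 1580 25.0 [ 479.7 -319.8] [68.7 25.8] 7.9
wrist blank in tool frame 7015 [[-47.5, -17.3, -25.0], [-10.0, -0.3, -23.3], [15.9, 17.3, -18.6]] slope [-1.4000e-02 -2.3324e+01]
side blank in tool frame 762 [[-40.2, -15.8, -27.0], [-4.1, 2.9, -24.4], [17.1, 17.4, -17.9]] slope [ -0.    -24.116]
```

View pics/side5.png

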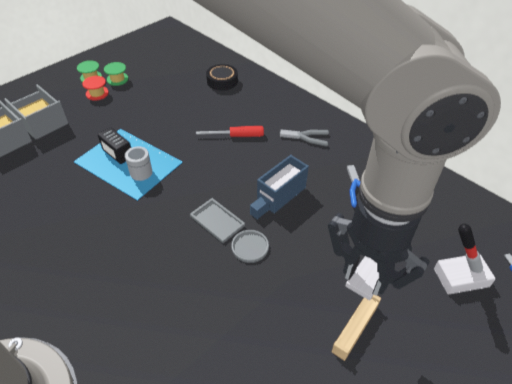

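View pics/wrist5.png

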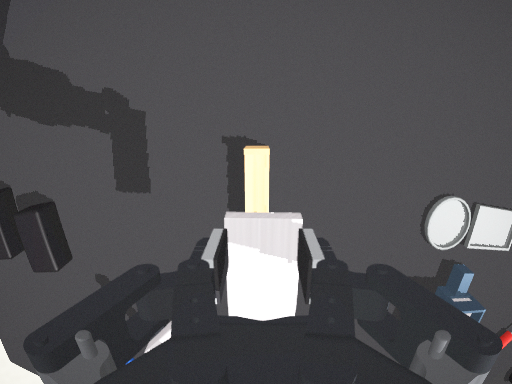

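Side view: the blank is level in the grip above the cradle, and the tin and adapter stand on the mat. Wrist view: the cradle (257,180) is slightly left of the blank axis (263), so a few mm of correction is needed.

```bash
python3 -m crank '[[[0.15,-0.55,2],[0,0,0.004]],[[0,0,4],[0,0,0]],[[0,0,3],[0,0,0]],[[0,0,1.5],[0,0,0]],[[0,0,0],[0,0,0]]]' >/dev/null
python3 -m crank '[[[0,0,0],[0,0,0]],[[0,0,0],[0,0,0]]]' >/dev/null
python3 w.py 476.6 -319.4 11.5 98.4
python3 - <<'E'
from h import *
o=monitor.get_obs();p,W=wcloud();w=W.reshape(-1,3)
q=w[(w[:,0]>.42)&(w[:,0]<.462)&(abs(w[:,1]+.32)<.03)&(w[:,2]>.018)&(w[:,2]<.04)];print("bar end",len(q),*rect(q))
q=q[q[:,2]>.028];print("lip",len(q),*rect(q))
t=(w-o['tcp_pos'])@Ro.from_rotvec(o['orientation']).as_matrix()*1000
for a,b in((.44,.46),):
    q=w[(w[:,0]>a)&(w[:,0]<b)&(abs(w[:,1]+.32)<.03)&(w[:,2]>.018)&(w[:,2]<.04)]
    tt=(q-o['tcp_pos'])@Ro.from_rotvec(o['orientation']).as_matrix()*1000;print("bar y/x in tool",np.round(np.percentile(tt,[2,50,98],axis=0),1).tolist())
E
```

```text
t 25.2 tcp [ 477.6 -321.9   60.9] yaw 98.32 tilt [ 0.0027 -0.0013] w 36.5 F [ 0.8  0.2 -0.9] g 41
shift cm [0.08 0.27 4.94]
turn z -0.001
bar end 951 [ 454.1 -323.7] [18.6 25.7] 7.2
lip 386 [ 448.3 -324.5] [ 6.4 25.5] 8.5
bar y/x in tool [[17.5, -10.7, 28.9], [27.0, 2.3, 35.0], [32.6, 14.2, 39.6]]
```

```bash
python3 -m crank '[[[0.1,0.2,1.5],[0,0,0]],[[0,0,1.5],[0,0,0]],[[0,0,0.8],[0,0,0]],[[0,0,0],[0,0,0]],[[0,0,0],[0,0,0]]]' >/dev/null
python3 w.py 476.6 -320 11.5 98.4
python3 -m crank '[[[0,0,0.5],[0,0,0]],[[0,0,0.3],[0,0,0]],[[0,0,0.1],[0,0,0]],[[0,0,0],[0,0,0]],[[0,0,0],[0,0,0]]]' >/dev/null
python3 w.py 476.6 -320 11.5 98.4
```

```text
t 25.8 tcp [ 475.1 -319.6   21.4] yaw 98.31 tilt [-0.0001 -0.0001] w 35.8 F [ 0.2  0.6 -0.4] g 41
shift cm [-0.14 -0.06  0.99]
turn z -0.002
t 26.2 tcp [ 475.1 -319.4   12.4] yaw 98.32 tilt [0. 0.] w 36.1 F [-0.2  0.2 -0.9] g 41
shift cm [-0.14 -0.08  0.09]
turn z -0.001
```

```bash
python3 -m crank '[[[-0.14,-0.05,0.05],[0,0,0]],[[0,0,0.1],[0,0,0]],[[0,0,0],[0,0,0]],[[0,0,0],[0,0,0]]]' >/dev/null
python3 w.py 476.6 -320 11.5
python3 -m crank '[[[0,0,0.1],[0,0,0]],[[0,0,0],[0,0,0]],[[0,0,0],[0,0,0]]]' >/dev/null
python3 w.py 476.6 -320 11.5
```

```text
t 26.6 tcp [ 477.  -319.8   11.1] yaw 98.32 tilt [ 0.0008 -0.0003] w 36.7 F [0.3 1.  2.1] g 43
shift cm [ 0.04 -0.01 -0.04]
t 26.9 tcp [ 477.  -319.8   10.9] yaw 98.31 tilt [0.0012 0.0001] w 36.0 F [-2.4  3.6 11.2] g 47
shift cm [ 0.05 -0.01 -0.06]
```

Contact with the cradle (11 N up). Release gently, rise, and inspect.

```bash
python3 -m crank '[[[0,0,0],[0,0,0]],[[0,0,0],[0,0,0]],[[0,0,0],[0,0,0]],[[0,0,0],[0,0,0]],[[0,0,0],[0,0,0]]]' 6.5 >/dev/null
python3 -m crank '[[[0,0,-1],[0,0,0]],[[0,0,-3],[0,0,0]],[[0,0,-4],[0,0,0]],[[0,0,-4],[0,0,0]],[[0,0,-2],[0,0,0]]]'  >/dev/null
python3 -m crank '[[[0,0,-1],[0,0,0]],[[0,0,0],[0,0,0]],[[0,0,0],[0,0,0]]]' >/dev/null
python3 w.py 470 272 150 0.8
python3 - <<'E'
from h import *
p,W=wcloud();cv2.imwrite("pics/wrist6.png",p[...,::-1]);w=W.reshape(-1,3)
q=w[(abs(w[:,0]-.508)<.075)&(abs(w[:,1]+.315)<.045)&(w[:,2]>.0325)&(w[:,2]<.042)]
print("blank",len(q),np.median(q[:,2]),*rect(q));A=np.c_[q[:,:2],np.ones(len(q))];print("plane",np.linalg.lstsq(A,q[:,2],rcond=None)[0])
q=w[(abs(w[:,0]-.508)<.075)&(abs(w[:,1]+.315)<.045)&(w[:,2]>.018)&(w[:,2]<.0325)];print("cradle",len(q),*rect(q))
E
```

```text
t 28.2 tcp [ 476.  -319.1  158.9] yaw 98.33 tilt [-0.0013  0.0008] w 64.7 F [-0.5  0.2 -0.3] g 0
shift cm [-7.97 58.58  0.94]
turn z 1.702
blank 3445 0.03494950775008067 [ 507.4 -315.6] [123.8  40.1] 7.2
plane [0.00278754 0.00067269 0.03373793]
cradle 707 [ 508.2 -317.7] [127.   37.8] 4.6
```

View pics/wrist6.png

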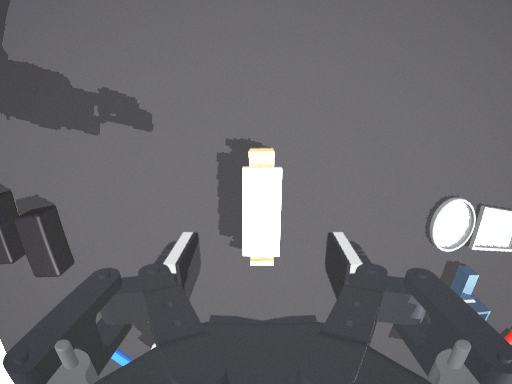

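Wrist view: the blank lies flat on the cradle between the lips, (262,212). I check its centring numerically along the cradle axis.

```bash
python3 - <<'E'
from h import *
p,W=wcloud();w=W.reshape(-1,3);w=w[(abs(w[:,0]-.508)<.08)&(abs(w[:,1]+.315)<.05)&(w[:,2]>.016)&(w[:,2]<.042)]
a=np.radians(8.4);u=(w[:,:2]-[.508,-.3155])@np.array([[np.cos(a),-np.sin(a)],[np.sin(a),np.cos(a)]])*1000
b=(w[:,2]>.0338);print("blank",*rect(u[b&(abs(u[:,0])<54)]/1000),"cradle all",*rect(u[(abs(u[:,1])<12)]/1000))
for s in(-1,1):
    q=u[(s*u[:,0]>53)];print("lip",np.round(np.percentile(q,[1,50,99],axis=0),1).tolist())
q=u[b&(abs(u[:,0])<54)];print(np.round(np.percentile(q,[1,99],axis=0),1).tolist())
E
python3 -m crank '[[[0,0,0],[0,0,0.15]],[[0,0,0],[0,0,0.15]],[[0,0,0],[0,0,0.15]],[[0,0,0],[0,0,0.15]],[[0,0,0],[0,0,0.15]]]' 8 >/dev/null
python3 -m crank '[[[0,0,0],[0,0,0.15]],[[0,0,0],[0,0,0.15]],[[0,0,0],[0,0,0.15]],[[0,0,0],[0,0,0.15]],[[0,0,0],[0,0,0.15]]]' >/dev/null
python3 -m crank '[[[0,0,0],[0,0,0.15]],[[0,0,0],[0,0,0.052]],[[0,0,0],[0,0,0]],[[0,0,0],[0,0,0]]]' >/dev/null
python3 w.py 470 272 150 0.8
```

```text
blank [0.6 0.2] [39.9 96. ] 88.7 cradle all [-0.2  0. ] [ 24.  125.5] 90.0
lip [[-62.8, -12.9], [-59.5, 0.0], [-53.6, 12.9]]
lip [[53.4, -12.7], [56.9, 0.7], [62.3, 13.0]]
[[-46.4, -19.9], [47.2, 19.4]]
t 29.8 tcp [ 476.1 -319.4  159. ] yaw 0.89 tilt [-0.0017  0.0002] w 79.9 F [-0.2  0.8 -0.3] g 0
shift cm [59.15  0.31  0.91]
turn z 0.002
```

```bash
python3 -m crank '[[[3.2,0,0],[0,0,0]],[[4,0,0],[0,0,0]],[[4,0,0],[0,0,0]],[[4,0,0],[0,0,0]],[[4,0,0],[0,0,0]]]' >/dev/null
python3 -m crank '[[[4,0,0],[0,0,0]],[[4,0,0],[0,0,0]],[[4,0,0],[0,0,0]],[[4,0,0],[0,0,0]],[[4,0,0],[0,0,0]]]' >/dev/null
python3 -m crank '[[[4,0,0],[0,0,0]],[[4,0,0],[0,0,0]],[[4,0,0],[0,0,0]],[[4,0,0],[0,0,0]],[[4,0,0],[0,0,0]]]' >/dev/null
python3 -m crank '[[[0,0,0],[0,0,0]],[[0,0,0],[0,0,0]],[[0,0,0],[0,0,0]]]' >/dev/null
python3 w.py 470.3 272 20.3 0.8
python3 - <<'E'
from h import *
p,W=wcloud();w=W.reshape(-1,3)
for n,y,h,z in(("tin",.272,.035,.06),("adapter",.367,.048,.05)):
    q=w[(abs(w[:,0]-.47)<.035)&(abs(w[:,1]-y)<h)&(w[:,2]>z-.004)&(w[:,2]<z+.006)];print(n,len(q),*rect(q))
E
```

```text
t 31.6 tcp [468.3 270.8 159.6] yaw 0.74 tilt [-0.0004 -0.0006] w 80.1 F [ 0.9 -0.1 -0.1] g 0
shift cm [ 0.12  0.21 13.93]
turn z -0.001
tin 2417 [469.9 272.6] [50.3 50.4] 3.0
adapter 3697 [469.2 367. ] [40.3 80.3] 0.5
```

```bash
python3 -m crank '[[[0.13,0.2,4],[0,0,0]],[[0,0,4],[0,0,0]],[[0,0,3],[0,0,0]],[[0,0,2],[0,0,0]],[[0,0,0.9],[0,0,0]]]' >/dev/null
python3 -m crank '[[[0,0,0],[0,0,0]],[[0,0,0],[0,0,0]]]' >/dev/null
python3 w.py 470 272.3 20.3 
python3 -m crank '[[[0,0,0],[0,0,0]],[[0,0,0],[0,0,0]],[[0,0,0],[0,0,0]],[[0,0,0],[0,0,0]],[[0,0,0],[0,0,0]]]' 4.2 50 >/dev/null
python3 -m crank '[[[0,0,0],[0,0,0]],[[0,0,0],[0,0,0]],[[0,0,0],[0,0,0]]]' >/dev/null
python3 w.py
python3 -m crank '[[[0,0,-1],[0,0,0]],[[0,0,-2],[0,0,0]],[[0,0,-3],[0,0,0]],[[0,0,-3],[0,0,0]],[[0,0,-2],[0,0,0]]]' >/dev/null
python3 -m crank '[[[0,0,0],[0,0,0]],[[0,0,0],[0,0,0]]]' >/dev/null
python3 w.py 501.5 -54.5 130
```

```text
t 32.3 tcp [471.1 273.3  21.7] yaw 0.75 tilt [0.0011 0.0007] w 79.8 F [ 0.7 -0.6  0.1] g 0
shift cm [-0.1  -0.11  0.14]
t 33.1 tcp [470.8 274.1  22.2] yaw 0.81 tilt [0.001  0.0018] w 49.8 F [-2.  -0.4  9.6] g 50
t 33.8 tcp [469.9 273.9 130.8] yaw 0.83 tilt [-0.      0.0008] w 50.0 F [ 0.  -0.3 -2.6] g 52
shift cm [-32.88   2.68   0.06]
```

```bash
python3 -m crank '[[[-1,0,0],[0,0,0]],[[-2,0.1,0],[0,0,0]],[[-3,0.2,0],[0,0,0]],[[-3,0.2,0],[0,0,0]],[[-3,0.2,0],[0,0,0]]]' >/dev/null
python3 -m crank '[[[-3,0.3,0],[0,0,0]],[[-3,0.3,0],[0,0,0]],[[-3,0.3,0],[0,0,0]],[[-3,0.4,0],[0,0,0]],[[-3,0.4,0],[0,0,0]]]' >/dev/null
python3 -m crank '[[[-2.7,0.3,0],[0,0,0]],[[-2,0,0],[0,0,0]],[[-1,0,0],[0,0,0]],[[0,0,0],[0,0,0]],[[0,0,0],[0,0,0]]]' >/dev/null
python3 w.py 501.3 -53 22.2
python3 -m crank '[[[0,0,2],[0,0,0]],[[0,0,3],[0,0,0]],[[0,0,3],[0,0,0]],[[0,0,1],[0,0,0]],[[0,0,0.3],[0,0,0]]]' >/dev/null
python3 -m crank '[[[0,0,0],[0,0,0]],[[0,0,0],[0,0,0]]]' >/dev/null
python3 w.py 501.3 -53 22.2
```

```text
t 35.3 tcp [501.3 -52.7 130.4] yaw 0.79 tilt [-0.001   0.0004] w 50.0 F [ 0.5  0.4 -1.9] g 52
shift cm [-3.000e-02  1.000e-02  1.082e+01]
t 36.0 tcp [502.8 -52.8  38.9] yaw 0.82 tilt [0.002  0.0002] w 50.3 F [ 0.2 -0.1 -1.4] g 53
shift cm [-0.01 -0.16  1.67]
```

```bash
python3 -m crank '[[[0,-0.12,0.8],[0,0,0]],[[0,0,0.5],[0,0,0]],[[0,0,0.2],[0,0,0]],[[0,0,0],[0,0,0]],[[0,0,0],[0,0,0]]]' >/dev/null
python3 w.py 501.3 -53 22.2
python3 -m crank '[[[0,0,0.2],[0,0,0]],[[0,0,0],[0,0,0]],[[0,0,0],[0,0,0]]]' >/dev/null
python3 w.py
```

```text
t 36.5 tcp [500.6 -53.1  22.8] yaw 0.79 tilt [-0.0001 -0.    ] w 49.7 F [ 0.1 -0.4 -1.6] g 53
shift cm [0.01 0.07 0.06]
t 36.8 tcp [500.9 -53.2  22.2] yaw 0.76 tilt [0.0007 0.0017] w 49.8 F [-5.6  1.4 19. ] g 54
```

```bash
python3 -m crank '[[[0,0,-0.1],[0,0,0]],[[0,0,0],[0,0,0]],[[0,0,0],[0,0,0]],[[0,0,0],[0,0,0]],[[0,0,0],[0,0,0]]]' 7.5 >/dev/null
python3 -m crank '[[[0,0,-1],[0,0,0]],[[0,0,-3],[0,0,0]],[[0,0,-4],[0,0,0]],[[0,0,-4],[0,0,0]],[[0,0,-2],[0,0,0]]]' 8 >/dev/null
python3 -m crank '[[[3,0,0],[0,0,0]],[[4,-0.3,0],[0,0,0]],[[4,-0.3,0],[0,0,0]],[[4,-0.3,0],[0,0,0]],[[4,-0.3,0],[0,0,0]]]' >/dev/null
python3 -m crank '[[[4,-0.4,0],[0,0,0]],[[4,-0.4,0],[0,0,0]],[[4,-0.4,0],[0,0,0]],[[4,-0.4,0],[0,0,0]],[[4,-0.4,0],[0,0,0]]]' >/dev/null
python3 -m crank '[[[3,0,0],[0,0,0]],[[0,0,0],[0,0,0]],[[0,0,0],[0,0,0]],[[0,0,0],[0,0,0]]]' >/dev/null
python3 w.py 469.4 367 18.5 0.7
python3 - <<'E'
from h import *
p,W=wcloud();w=W.reshape(-1,3)
q=w[(abs(w[:,0]-.47)<.035)&(abs(w[:,1]-.367)<.06)&(w[:,2]>.046)&(w[:,2]<.057)];print(len(q),*rect(q))
p,d=optics.grab_frame("top");w=cloud("top",d).reshape(-1,3)
q=w[(abs(w[:,0]-.501)<.04)&(abs(w[:,1]+.054)<.04)&(w[:,2]>.055)&(w[:,2]<.07)];print("tin",len(q),np.median(q[:,2]),*rect(q))
E
```

```text
t 39.2 tcp [463.1 364.9 162.2] yaw 0.69 tilt [ 0.0001 -0.0005] w 80.4 F [ 0.1 -0.4  0.1] g 0
shift cm [ 0.21  0.63 14.37]
turn z -0.0
3357 [469.2 367.7] [40.2 78.7] 0.8
tin 354 0.06290426575456293 [501.9 -55. ] [51.  48.9] 0.2
```

Tin seated at its original spot and height. Now the adapter.

```bash
python3 -m crank '[[[0.2,0.62,3],[0,0,0]],[[0,0,4],[0,0,0]],[[0,0,4],[0,0,0]],[[0,0,2],[0,0,0]],[[0,0,1.3],[0,0,0]]]' >/dev/null
python3 -m crank '[[[0,0,0],[0,0,0]],[[0,0,0],[0,0,0]]]' >/dev/null
python3 w.py 469.4 367 18.5 0.7
python3 -m crank '[[[0,0,0],[0,0,0]],[[0,0,0],[0,0,0]],[[0,0,0],[0,0,0]],[[0,0,0],[0,0,0]],[[0,0,0],[0,0,0]]]' 3 50 >/dev/null
python3 -m crank '[[[0,0,0],[0,0,0]],[[0,0,0],[0,0,0]],[[0,0,0],[0,0,0]]]' >/dev/null
python3 w.py
python3 -m crank '[[[0,0,-1],[0,0,0]],[[0,0,-2],[0,0,0]],[[0,0,-3],[0,0,0]],[[0,0,-3],[0,0,0]],[[0,0,-1],[0,0,0]]]' >/dev/null
python3 -m crank '[[[0,0,0],[0,0,0]],[[0,0,0],[0,0,0]]]' >/dev/null
python3 w.py 498.3 41.8 120 0.7
```

```text
t 40.0 tcp [469.8 368.5  19.8] yaw 0.76 tilt [0.0011 0.0007] w 79.9 F [-0.1 -0.5  0.8] g 0
shift cm [-0.15 -0.04  0.13]
turn z 0.001
t 40.8 tcp [469.6 369.2  20. ] yaw 0.80 tilt [0.0011 0.0015] w 38.6 F [-0.5  0.4  4.7] g 51
t 41.5 tcp [468.  368.5 117.8] yaw 0.83 tilt [-0.0014 -0.0006] w 38.6 F [ 0.  -0.1 -3.1] g 51
shift cm [-32.71   2.56  -0.2 ]
turn z 0.002
```

```bash
python3 -m crank '[[[-1,0,0],[0,0,0]],[[-2,0.1,0],[0,0,0]],[[-3,0.2,0],[0,0,0]],[[-3,0.2,0],[0,0,0]],[[-3,0.2,0],[0,0,0]]]' >/dev/null
python3 -m crank '[[[-3,0.3,0],[0,0,0]],[[-3,0.3,0],[0,0,0]],[[-3,0.4,0],[0,0,0]],[[-3,0.4,0],[0,0,0]],[[-3,0.4,0],[0,0,0]]]' >/dev/null
python3 -m crank '[[[-2.6,0.3,0],[0,0,0]],[[-2,0,0],[0,0,0]],[[-1,0,0],[0,0,0]],[[0,0,0],[0,0,0]],[[0,0,0],[0,0,0]]]' >/dev/null
python3 w.py 498.3 43.2 20
python3 -m crank '[[[0,0,2],[0,0,0]],[[0,0,3],[0,0,0]],[[0,0,2],[0,0,0]],[[0,0,1],[0,0,0]],[[0,0,0.3],[0,0,0]]]' >/dev/null
python3 -m crank '[[[0,0,0],[0,0,0]],[[0,0,0],[0,0,0]]]' >/dev/null
python3 w.py 498.3 43.2 20
```

```text
t 43.0 tcp [501.   43.4 118.5] yaw 0.80 tilt [-0.0007  0.0004] w 38.6 F [ 0.4  0.3 -3.1] g 51
shift cm [-0.02 -0.26  9.85]
t 43.7 tcp [502.2  43.3  36.6] yaw 0.82 tilt [0.0014 0.0004] w 38.4 F [ 0.6  0.1 -1.7] g 51
shift cm [-0.   -0.4   1.66]
```

```bash
python3 -m crank '[[[0,-0.35,0],[0,0,0]],[[0,0,0.8],[0,0,0]],[[0,0,0.5],[0,0,0]],[[0,0,0.2],[0,0,0]],[[0,0,0],[0,0,0]]]' >/dev/null
python3 -m crank '[[[0,0,0],[0,0,0]]]' >/dev/null
python3 w.py 498.3 43.2 20
python3 -m crank '[[[0,0,0.15],[0,0,0]],[[0,0,0],[0,0,0]],[[0,0,0],[0,0,0]]]' >/dev/null
python3 w.py
```

```text
t 44.3 tcp [498.   42.8  20.7] yaw 0.79 tilt [-0.0001 -0.0001] w 38.5 F [ 0.4 -0.2 -3. ] g 51
shift cm [0.04 0.03 0.07]
t 44.6 tcp [498.3  42.9  19.9] yaw 0.78 tilt [0.0005 0.0007] w 38.5 F [-1.8 -0.2  6. ] g 52
```

```bash
python3 -m crank '[[[0,0,0],[0,0,0]],[[0,0,0],[0,0,0]],[[0,0,0],[0,0,0]],[[0,0,0],[0,0,0]],[[0,0,0],[0,0,0]]]' 7.5 >/dev/null
python3 -m crank '[[[0,0,-1],[0,0,0]],[[0,0,-3],[0,0,0]],[[0,0,-4],[0,0,0]],[[0,0,-4],[0,0,0]],[[0,0,-4],[0,0,0]]]' >/dev/null
python3 -m crank '[[[4,0,0],[0,0,0]],[[4,0,0],[0,0,0]],[[4,0,0],[0,0,0]],[[4,0,0],[0,0,0]],[[4,0,0],[0,0,0]]]' >/dev/null
python3 -m crank '[[[4,0,0],[0,0,0]],[[4,0,0],[0,0,0]],[[0,0,0],[0,0,0]],[[0,0,0],[0,0,0]],[[0,0,0],[0,0,0]]]' >/dev/null
python3 w.py
python3 - <<'E'
from h import *
p,d=optics.grab_frame("top");cv2.imwrite("pics/top9.png",p[...,::-1]);w=cloud("top",d).reshape(-1,3)
for n,x,y,hx,hy,z in(("tin",.501,-.054,.04,.04,.063),("adp",.498,.042,.03,.05,.053),("topblank",.654,-.003,.047,.018,.05),("blank",.508,-.315,.06,.035,.035)):
    q=w[(abs(w[:,0]-x)<hx)&(abs(w[:,1]-y)<hy)&(abs(w[:,2]-z)<.005)];print(n,len(q),np.median(q[:,2]),*rect(q))
E
```

```text
t 46.6 tcp [494.3 321.4 179.7] yaw 0.70 tilt [ 0.0001 -0.0005] w 74.8 F [ 0.6  0.1 -0. ] g 0
tin 349 0.06301939877196014 [501.8 -55. ] [49.7 50.2] 43.7
adp 515 0.05258458979980759 [499.4  40.4] [78.6 39.4] 89.9
topblank 518 0.049735059611880864 [654.4  -2.4] [35.3 92. ] 89.5
blank 653 0.034530777537410344 [ 508.9 -314.8] [121.3  41.4] 7.4
```

View pics/top9.png

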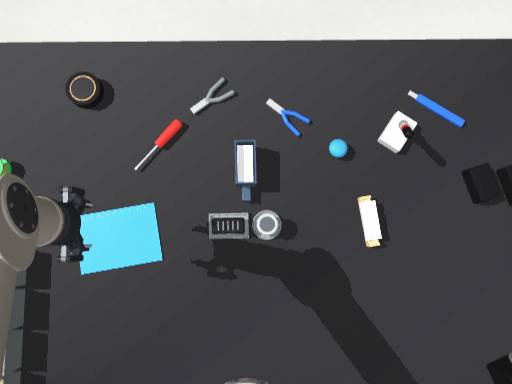

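The top view shows everything in place: adapter at (229,226), tin at (267,225), blank on the cradle at (370,221), and the other blanks in the magazine at (246,160). The arm is clear of all of it.

```bash
python3 -c "
from bench import r
print(r.hand_in())"
```

```text
the job is handed in; nothing more can be done
None
```

The job is handed in at about 47 s on the robot's clock: the bottom blank lies flat and centred on the cradle, the two above it are still in the magazine, and the tin and adapter stand upright back in their trays.

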